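# Lock a stop screw: hold the lower nut with a spanner, tighten the brass jam nut

### The arm

A 6-joint arm with a two-finger parallel gripper is mounted at the origin on a cart in front of the work surface, level with it; the furniture and walls round the work are solid. World frame = base frame: x ahead of the robot, y to its left, z up, the work surface at z = 0. Lengths are in mm, angles in degrees, forces in N, time in s.
With the tool pointing down it reaches from about 350 to 975 mm from the base axis. Payload 7.1 kg.
Tool frame: the origin (TCP) lies midway between the tips of the shut fingers; the grasp point (between the pads) lies 19 mm behind it (bot.grasp_offset is the distance from the TCP to the grasp point, in mm); z points along the fingers, y is the direction in which the jaws open and shut (so a half turn about z gives the same grasp; the last joint's range is limited). The gripper opens to 88 mm and grips with 3 to 60 N. Pads are 20 mm wide; open, the fingers measure 115 mm over their backs; the gripper's body (75 mm by 178 mm) begins 61 mm behind the grasp point.
Start: joints at [69.213, 24.242, 93.386, -0, 62.372, -1.089], TCP at [210.635, 588.42, 222.675] pointing down, gripper open.
Joint ranges: [-172.04, 172.04], [-51.8, 120.97], [4.93, 147.93], [-75.15, 255.16], [6.16, 154.13], [-145.62, 145.62]. Speed limits (degrees/s): [136.94, 136.94, 172.46, 180, 180, 180].

### API

Orientations are given as [roll, pitch, yaw] about the fixed x, y, z axes, in that order (R = Rz(yaw) Ry(pitch) Rx(roll)).
In Python, from rig import bot, viewer gives the robot as it stands.
- The arm moves only by the tool move_arm, never from a script. Its argument "series" is text: rows parted by semicolons, each of 5 numbers parted by spaces: the finger opening in m, from 0 to 0.0878, then the shift along the tool's x, y, z in m, then the turn about the tool's z in rad. A call has 1 to 10 rows; each row shifts and turns the pose as measured when the row begins, along the tool's axes as they then stand; what a row does not reach is not made up. A row lasts 1/12 s, in which the tool goes at most 41.7 mm and 7.16 degrees, less where a joint would pass 70% of its speed; a pose out of reach is approached as far as the arm can. A call is refused whole if a number of a shift passes 0.0417 or a number of a turn 0.125, either way. A call with a gripper value outside its range is refused whole. The fingers move at their own pace and stop on an object; the grip force is fixed at half the most. Time passes only in rows, so rows that do not move let the fingers close. It gives the time, the measured TCP pose, the force and the opening at its end, in the units of the state.
- bot.state(): the state, without advancing time (a new reading comes with each control period).
- viewer.read_camera(name): name is "side" or "top"; returns a dict with "frame" (400x640x3 uint8, red, green, blue), "z_map" (400x640 float32, mm along the optical axis (not along the pixel's ray), 0 where there is no reading), "fovy" (degrees; the focal length in pixels is half the picture's height over the tangent of half this angle, whatever the lens; pixels are square), "cx", "cy" (the principal point, pixels), "R" (3x3) and "t" (3): a world point X has camera coordinates R X + t. Camera axes: x right, y down, z forward; pixel columns grow to the right and rows downward; lengths in mm; the calibration is good to about 2 mm. A picture is of the moment at which its call begins.
- bot.finish_job(): hands the job in, once; it reports no verdict.
The state is a dict: "t": time; "qpos": joint angles; "joint_velocities": joint speeds; "joint_torque": joint torques, N m; "position": TCP position; "tool_rot": TCP orientation; "contact_force": force on the tool from outside, world axes, zero at the start; "torque": the same for the moment, N m; "grip_width": opening from 0.0 (shut) to 1.0 (fully open).
Only numpy, scipy, OpenCV 4.12 (cv2) and the standard library are available. Lean on these libraries where they do the work, as an engineer would, in place of code of your own. Each camera call takes 0.05 s, during which the arm holds its last target. There are 200 camera calls.

### The job

Lock the setting of the upright stop screw. Slide the open-ended spanner fully home on the lower steel nut, lying flat with its handle on the rest beside the stop post, and let go of it so that the post does the holding; then tighten the brass jam nut clockwise with the gripper until it locks at about 1.3 N m, as felt at the wrist, and keep it there for half a second. Leave the spanner on the nut; the lower nut must not turn beyond the small play of spanner and post, do not overtighten, and leave the other things on the bench alone.

Things in the scene. Friction and masses are not known exactly. Their poses are not given: they have to be found in the camera images.
- spanner_jaw (a point): loose steel open-ended spanner; this point is the middle of its jaw, 7 mm above its underside, where the nut's axis lies when the spanner is home. Own +x points out of the mouth, handle along own -x, z up. Jaw 80 mm wide overall, opening 47.6 mm; its rounded tips reach to x = +28 mm; the jaw's back ends at x = -52 mm.
- spanner_grip (a point): point on the spanner's handle, half-way up, near its balance point, best gripped across its 22 mm width; 80 mm from spanner_jaw along the spanner's own -x, same axes. The handle runs from 52 to 199 mm behind spanner_jaw.
- spanner: the spanner as a whole: 0.35 kg, flat, 14 mm thick, lying on the bench at the start; origin under the middle of the jaw, axes as spanner_jaw
- lower_nut_center (a point): centre of the lower steel hex nut, 42 mm above the bench. 46 mm across flats, 24 mm tall, on a round boss (72 mm wide) whose top is 30 mm above the bench. Two flats face own +-y: the spanner slides on along own +x, from the side of the handle rest, axes parallel to this frame, and then lies on the boss with spanner_jaw 37 mm above the bench.
- lower_turn (a joint): angle of the lower nut about the vertical stud (rad), positive clockwise from above; starts within 0.03 of 0. It turns with only 0.1 N m, so the jam nut drags it round unless the spanner holds it. It takes up some play (up to about 0.2) until the handle bears on the stop post; beyond 0.3 the setting is lost.
- jam_nut_center (a point): centre of the brass hex jam nut, 63 mm above the bench, directly on top of the lower nut. Its faces are at 54 and 72 mm; the 30 mm thick stud ends 82 mm above the bench. Flats face own +-y and every 60 degrees; 46 mm across flats, 53 mm across corners.
- jam_nut: the brass jam nut; origin at its lower face. Tightens clockwise from above: runs easily (0.25 N m or less) for 15 to 50 degrees (unknown beforehand; plus up to 10 degrees of give in spanner and lower nut), then the torque climbs steeply. Tight at about 1.3 N m; 0.95 to 2.5 N m is accepted. It stays where it is left.
- stop_post_top (a point): top centre of the fixed steel stop post, 16 mm thick, 26 mm tall, top 56 mm above the bench. It stands 150 mm from the nut's axis on the bracket's -x side and 28 mm to its +y side. With the spanner home the handle's edge is about 9 mm from the post, and swings against it as the jam nut is tightened.
- stop_post: the stop post, origin at its foot on the handle rest; the rest (40 mm along x, 80 mm along y) is 30 mm above the bench, level with the boss, and carries the handle
- stand: green fixed bracket: base plate 245 x 92 mm, 12 mm thick, that carries boss, stud, nuts, handle rest and stop post; origin on the bench under the stud axis; handle rest to its -x side
- grease_tub: bystander: dark grease tub, 107 mm wide, 118 mm tall, origin under its centre
- putty_tin: bystander: small green-lidded tin, 49 mm wide, 56 mm tall
- bearing: bystander: ball bearing 47 mm wide, 14 mm high, lying flat
- brake_caliper: bystander: grey brake caliper half, 73x112x37 mm, lying flat
- hammer: bystander: ball pein hammer, 292 mm long, lying at the back

How it is judged (in metres and radians):
On the way, in this order (a step that is already met when the one before it is completed fails the run):
1. spanner fully home and flat on the lower nut, let go (horizontal distance between spanner_jaw and lower_nut_center below 0.005 m and height (world z) of spanner_jaw between 0.033 and 0.041 m and angle between spanner_jaw's own z axis and vertical below 0.06 rad and contact force between the fingers and spanner below 0.2 N), for 0.3 s.
2. jam nut tightened by the gripper, the reaction carried by the spanner on the stop post (at least 5.5 N there, about 0.95 N m), spanner itself not held (all of step 1 and contact force between spanner and stop_post above 5.5 N and contact force between the fingers and jam_nut above 1 N), for 0.25 s.
At the end, for the whole second after the job is handed in: the spanner is still home on the lower nut (jaw centre within 5 mm of the nut's axis, flat, at boss height within 4 mm), at rest and released; the jam nut is still tight against the lower nut (has not been turned back more than about 4 degrees); the lower nut is within -0.12 and 0.3 rad of its zero (horizontal distance between spanner_jaw and lower_nut_center below 0.005 m and height (world z) of spanner_jaw between 0.033 and 0.041 m and angle between spanner_jaw's own z axis and vertical below 0.06 rad and angle between the x axis of jam_nut_center and the x axis of lower_nut_center, either way round below 0.43 rad and linear speed of spanner below 0.01 m/s and value of joint lower_turn between -0.12 and 0.3 rad); the robot touches nothing.
It fails at once if lower nut turned out of its setting (more than 0.3 rad clockwise or 0.12 rad the other way) (value of joint lower_turn above 0.3 rad or value of joint lower_turn below -0.12 rad).
It fails at once if overtightened: more than 17 N between spanner and stop post (about 2.6 N m) (contact force between spanner and stop_post above 17 N).
It fails at once if a bystander moved more than 30 mm (distance of any of grease_tub, putty_tin, bearing, brake_caliper, hammer from where it was at the start of the episode above 0.03 m).
It also fails if it takes over 72 s, if anything falls off the work surface, if the arm or the gripper's body presses on something with over 40 N, if the wrist force passes 120 N, or if a joint passes its speed limit or range.

## Working session

There is one attempt and no reset: what is moved stays moved. The work goes in short steps, Python scripts to look and compute and a tool call to move; the robot and the scene stay as the last step left them, time stands still between calls to the robot, and variables do not carry over. Pictures are saved under pics/ and viewed, about 8 in all and at most 12, crops included, and the job is handed in when it is done.

Besides the shell and the picture viewer there is one more tool, called after "Call:" by a JSON object that holds its "op" and its "data", one argument or row to a line. move_arm: Moves the arm, as the interface text tells. Its arguments: {"type":"object","properties":{"series":{"type":"string"}},"required":["series"]}

```bash
mkdir -p pics; cat > h.py <<'E'
import numpy as np,cv2
from rig import bot,viewer
def cam(n,f=None):
    d=viewer.read_camera(n); 
    if f: cv2.imwrite('pics/'+f,cv2.cvtColor(d['frame'],cv2.COLOR_RGB2BGR))
    return d
def pt(d,u,v,z=None):
    "world point of pixel; z given -> ray hits that height; else depth"
    f=200/np.tan(np.radians(d['fovy'])/2); R=np.array(d['R']);t=np.array(d['t'])
    r=np.array([(u-d['cx'])/f,(v-d['cy'])/f,1.])
    C=-R.T@t; w=R.T@r
    return C+w*((z-C[2])/w[2]) if z is not None else C+w*d['z_map'][int(round(v)),int(round(u))]
E
python3 - <<'E'
from h import *
import pickle
for n in('top','side'):
    d=cam(n,n+'0.png'); pickle.dump(d,open(n+'0.pkl','wb'))
    print(n,d['fovy'],-np.array(d['R']).T@d['t'])
print(bot.state())
E
```

```text
top 47.31927662223834 [ 423.21334582   -6.30600787 1360.57229277]
side 42.99368515880653 [ 408.57426796 1271.13547025  722.99435224]
{'t': 0.1, 'qpos': array([ 6.92115913e+01,  2.42804796e+01,  9.34272923e+01,  4.64314158e-04,
        6.23701367e+01, -1.08908995e+00]), 'joint_velocities': array([-0.00026405, -0.09234635, -0.13176688, -0.05147434,  0.06323137,
        0.01998328]), 'joint_torque': array([ 5.18646684e-04, -5.45612848e+01, -2.74324518e+01,  6.46078144e-02,
        1.88380742e-02,  2.34503165e-05]), 'position': array([210.47980754, 587.96501155, 221.97312713]), 'tool_rot': array([-1.79922113e+02, -1.89181207e-03,  1.60300464e+02]), 'contact_force': array([ 0.52735925, -0.39898632,  0.8046714 ]), 'torque': array([-0.01347616,  0.02363012, -0.02208924]), 'grip_width': 0.9990636208600558}
```

View pics/top0.png

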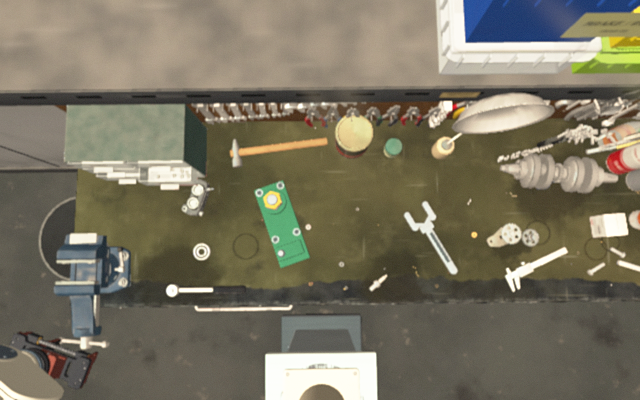

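View pics/side0.png

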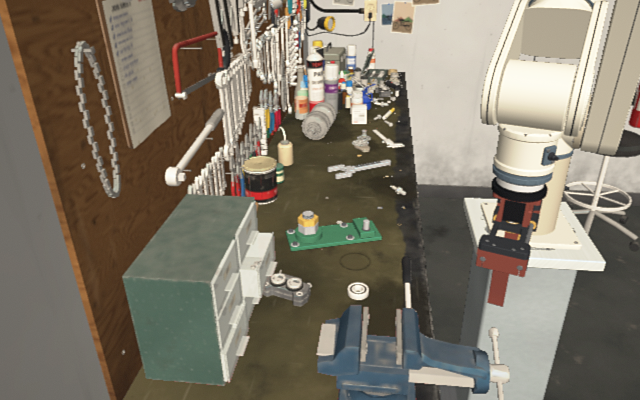

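```bash
python3 - <<'E'
from h import *
im=cv2.imread('pics/top0.png')
a=cv2.resize(im[170:280,245:315],None,fx=5.4,fy=5.4,interpolation=cv2.INTER_CUBIC)
b=cv2.resize(im[190:290,395:469],None,fx=5.4,fy=5.4,interpolation=cv2.INTER_CUBIC)
b=cv2.copyMakeBorder(b,0,a.shape[0]-b.shape[0],10,0,0)
cv2.imwrite('pics/c0.png',np.hstack([a,b])); print(a.shape)
E
```

```text
(594, 378, 3)
```

View pics/c0.png

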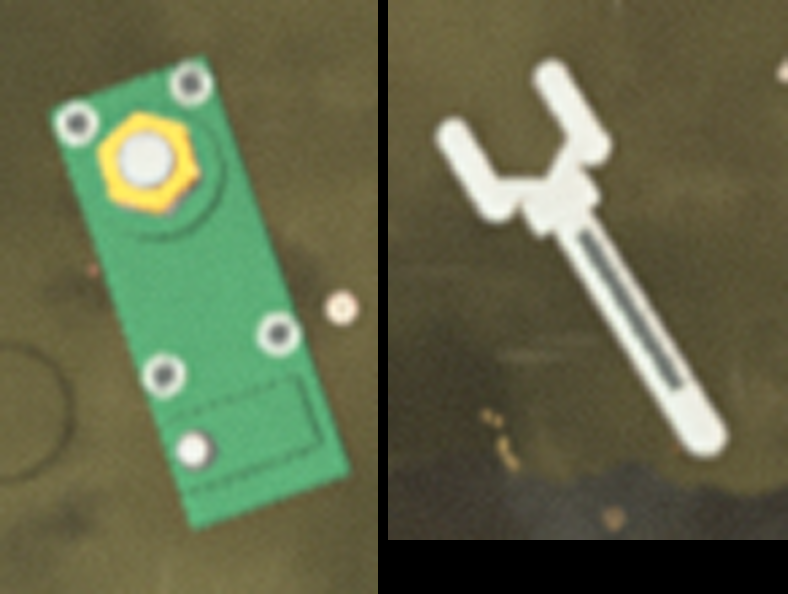

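```bash
cat > m.py <<'E'
from h import *
import pickle
d=pickle.load(open('top0.pkl','rb')); im=d['frame']; hsv=cv2.cvtColor(im,cv2.COLOR_RGB2HSV)
def mask(x0,x1,y0,y1,lo,hi):
    m=np.zeros(im.shape[:2],np.uint8); m[y0:y1,x0:x1]=cv2.inRange(hsv,lo,hi)[y0:y1,x0:x1]; return m
def wp(c,z): return np.array([pt(d,u,v,z)[:2] for u,v in c])
c=lambda x,y,x0,y0:((x+.5)/5.4-.5+x0,(y+.5)/5.4-.5+y0)
print('stud',pt(d,*c(146,158,245,170),82),'post',pt(d,*c(195,450,245,170),56))
m=mask(245,315,170,280,(50,80,60),(85,255,255)); v,u=np.nonzero(m); 
r=cv2.minAreaRect(wp(np.c_[u,v],12).astype(np.float32)); print('plate',r)
m=mask(255,290,185,215,(15,120,130),(35,255,255)); v,u=np.nonzero(m); P=wp(np.c_[u,v],72).astype(np.float32)
h=cv2.convexHull(P)[:,0]; print('jam',cv2.minEnclosingCircle(P))
# hex orientation: support width vs angle has min at flats
a=np.arange(0,180,2); w=np.array([np.ptp(h@[np.cos(t),np.sin(t)]) for t in np.radians(a)])
ph=np.angle(-(w*np.exp(1j*np.radians(6*a))).sum(),deg=True)/6; print('flat normals at',ph,'mod60',w.min(),w.max())
m=mask(395,469,190,290,(0,0,170),(180,60,255)); v,u=np.nonzero(m); P=wp(np.c_[u,v],14)
k=P.mean(0); ax=np.linalg.svd(P-k)[2][0]; ax*=np.sign(ax[0])
for _ in range(2):
    s=(P-k)@ax; n=np.array([-ax[1],ax[0]]); q=P[s<s.min()+130]
    ax=np.array(cv2.fitLine(q.astype(np.float32),cv2.DIST_L2,0,.01,.01)).ravel(); k,ax=ax[2:],ax[:2]; ax*=np.sign(ax[0])
s=(P-k)@ax; n=np.array([-ax[1],ax[0]])
print('span yaw',np.degrees(np.arctan2(ax[1],ax[0])),'len',np.ptp(s),'lat',((P-k)@n).min(),((P-k)@n).max())
off=(s.max()-28+s.min()+199)/2
print('jaw',k+off*ax,'grip',k+(off-80)*ax)
E
python3 m.py
```

```text
stud [589.50068878 131.23194736  82.        ] post [437.80738582 107.91774337  56.        ]
plate ((525.6907958984375, 110.2929916381836), (246.3666229248047, 93.94480895996094), 19.226116180419922)
jam ((588.646240234375, 131.5965576171875), 25.7150821685791)
flat normals at -16.56333246162125 mod60 46.79928812129692 50.946212585354715
span yaw 30.293253 len 225.39854489547287 lat -147.3099015814287 39.11845077258052
jaw [ 545.20375208 -296.8993438 ] grip [ 476.12735704 -337.253424  ]
```

```bash
sed -i "s/^v,u=.*P=wp(np.c_\[u,v\],14)/&/; s/m=mask(395,469,190,290,(0,0,170),(180,60,255));/&m=(lambda r:(r[1]==1+np.argmax(r[2][1:,4])))(cv2.connectedComponentsWithStats(m));/" m.py; python3 m.py | tail -2
cat > plan.py <<'E'
import sys; from h import *
def plan(X,Y,Z,yaw,step=40,ang=.12,s=None):
    "print distance in the tool frame and rows (m, rad) to world target"
    s=s or bot.state(); p=s['position'].copy(); w=s['tool_rot'][2]
    dw=np.radians((w-yaw+180)%360-180)
    D=np.array([X,Y,Z])-p
    n=int(max(np.ceil(np.linalg.norm(D)/step),np.ceil(abs(dw)/ang),1))
    R=[]
    for i in range(n):
        a=np.radians(w)-dw*i/n; c,q=np.cos(a),np.sin(a)
        R.append('%.4f %.4f %.4f %.3f'%(*(np.array([c*D[0]+q*D[1],q*D[0]-c*D[1],-D[2]])/n/1000),dw/n))
    print('at',p.round(1),s['tool_rot'].round(2),'rows',n); print('\n'.join(R))
    return
if __name__=='__main__': plan(*map(float,sys.argv[1:]))
E
python3 plan.py 470 190 260 95
```

```text
span yaw 30.293253 len 225.39854489547287 lat -42.47511388740473 39.11845077258052
jaw [ 545.20375208 -296.8993438 ] grip [ 476.12735704 -337.253424  ]
at [210.5 588.  222. ] [-179.92   -0.    160.3 ] rows 12
-0.0315 -0.0239 -0.0032 0.095
-0.0337 -0.0208 -0.0032 0.095
-0.0355 -0.0175 -0.0032 0.095
-0.0370 -0.0141 -0.0032 0.095
-0.0382 -0.0105 -0.0032 0.095
-0.0390 -0.0069 -0.0032 0.095
-0.0395 -0.0031 -0.0032 0.095
-0.0396 0.0006 -0.0032 0.095
-0.0393 0.0044 -0.0032 0.095
-0.0388 0.0081 -0.0032 0.095
-0.0378 0.0117 -0.0032 0.095
-0.0365 0.0153 -0.0032 0.095
```

Call:
{"op": "move_arm", "data": {
  "series": "0.0878 -0.0315 -0.024 -0.003 0.095;0.0878 -0.034 -0.021 -0.003 0.095;0.0878 -0.0355 -0.0175 -0.003 0.095;0.0878 -0.037 -0.014 -0.003 0.095;0.0878 -0.038 -0.0105 -0.003 0.095;0.0878 -0.039 -0.007 -0.003 0.095;0.0878 -0.0395 -0.003 -0.003 0.095;0.0878 -0.0395 0.001 -0.003 0.095;0.0878 -0.039 0.0045 -0.003 0.095;0.0878 -0.039 0.008 -0.003 0.095"
}}

```text
t: 0.93
position: [424.5, 244.4, 249.1]
tool_rot: [-179.7, 0.1, 104.1]
contact_force: [0.7, 0.2, -0.9]
grip_width: 1.0
```

```bash
python3 plan.py 476 -337 150 30.3
```

```text
at [424.5 244.4 249.1] [-1.7970e+02  1.4000e-01  1.0414e+02] rows 15
-0.0384 -0.0061 0.0066 0.086
-0.0388 -0.0028 0.0066 0.086
-0.0389 0.0005 0.0066 0.086
-0.0387 0.0039 0.0066 0.086
-0.0382 0.0072 0.0066 0.086
-0.0375 0.0104 0.0066 0.086
-0.0365 0.0136 0.0066 0.086
-0.0352 0.0167 0.0066 0.086
-0.0336 0.0196 0.0066 0.086
-0.0318 0.0224 0.0066 0.086
-0.0297 0.0251 0.0066 0.086
-0.0275 0.0276 0.0066 0.086
-0.0250 0.0298 0.0066 0.086
-0.0224 0.0318 0.0066 0.086
-0.0196 0.0336 0.0066 0.086
```

Call:
{"op": "move_arm", "data": {
  "series": "0.0878 -0.0385 -0.006 0.006 0.086;0.0878 -0.039 -0.003 0.006 0.086;0.0878 -0.039 0.0005 0.006 0.086;0.0878 -0.0385 0.004 0.006 0.086;0.0878 -0.038 0.007 0.006 0.086;0.0878 -0.0375 0.0105 0.006 0.086;0.0878 -0.0365 0.0135 0.006 0.086;0.0878 -0.035 0.0165 0.006 0.086;0.0878 -0.0335 0.0195 0.006 0.086;0.0878 -0.032 0.0225 0.006 0.086"
}}

```text
t: 1.77
position: [452.0, -161.8, 189.2]
tool_rot: [179.8, -0.0, 52.3]
contact_force: [-0.1, -0.1, -0.1]
grip_width: 0.999
```

```bash
python3 plan.py 476 -337 110 30.3 35
```

```text
at [ 452.  -161.8  189.2] [ 1.7985e+02 -2.0000e-02  5.2270e+01] rows 6
-0.0207 0.0210 0.0132 0.064
-0.0193 0.0223 0.0132 0.064
-0.0178 0.0235 0.0132 0.064
-0.0163 0.0246 0.0132 0.064
-0.0147 0.0256 0.0132 0.064
-0.0130 0.0265 0.0132 0.064
```

Call:
{"op": "move_arm", "data": {
  "series": "0.0878 -0.0205 0.021 0.013 0.064;0.0878 -0.0195 0.0225 0.013 0.064;0.0878 -0.018 0.0235 0.013 0.064;0.0878 -0.0165 0.0245 0.013 0.064;0.0878 -0.0145 0.0255 0.013 0.064;0.0878 -0.013 0.0265 0.013 0.064;0.0878 0 0 0 0;0.0878 0 0 0 0"
}}

```text
t: 2.43
position: [471.3, -354.5, 104.7]
tool_rot: [179.9, -0.0, 28.3]
contact_force: [0.0, -0.3, 0.1]
grip_width: 0.997
```

```bash
python3 plan.py 476 -337 4 30.3 30
```

```text
at [ 471.3 -354.5  104.7] [ 1.7993e+02 -4.0000e-02  2.8330e+01] rows 4
0.0031 -0.0033 0.0252 -0.009
0.0031 -0.0033 0.0252 -0.009
0.0032 -0.0032 0.0252 -0.009
0.0032 -0.0032 0.0252 -0.009
```

Call:
{"op": "move_arm", "data": {
  "series": "0.0878 0.004 -0.004 0.02 -0.01;0.0878 0.004 -0.004 0.02 -0.01;0.0878 0.004 -0.004 0.02 -0.01;0.0878 0.0005 -0.001 0.013 -0.004;0.0878 0 0 0.01 0;0.0878 0 0 0 0;0.0878 0 0 0 0"
}}

```text
t: 3.02
position: [476.5, -331.8, 21.3]
tool_rot: [179.9, -0.1, 30.8]
contact_force: [0.0, 0.0, 0.3]
grip_width: 1.002
```

```bash
python3 plan.py 476 -337 4 30.3 30
```

```text
at [ 476.5 -331.8   21.3] [ 1.7991e+02 -7.0000e-02  3.0830e+01] rows 1
-0.0031 0.0042 0.0173 0.009
```

Call:
{"op": "move_arm", "data": {
  "series": "0.0878 -0.002 0.003 0.006 0.007;0.0878 -0.0005 0.0005 0.005 0;0.0878 0 0 0.003 0;0.0878 0 0 0 0;0.0878 0 0 0 0"
}}

```text
t: 3.43
position: [477.9, -337.5, 9.2]
tool_rot: [179.7, -0.2, 30.4]
contact_force: [0.4, 0.6, -0.4]
grip_width: 0.996
```

```bash
python3 plan.py 476 -337 4 30.3 30
```

```text
at [ 477.9 -337.5    9.2] [179.66  -0.18  30.43] rows 1
-0.0014 -0.0014 0.0052 0.002
```

Call:
{"op": "move_arm", "data": {
  "series": "0.0878 -0.001 -0.001 0.003 0.002;0.0878 0 0 0.0015 0;0.0878 0 0 0 0;0.0 0 0 0 0;0.0 0 0 0 0;0.0 0 0 0 0;0.0 0 0 0 0;0.0 0 0 0 0;0.0 0 0 0 0;0.0 0 0 0 0"
}}

```text
t: 4.27
position: [476.8, -337.8, 5.2]
tool_rot: [179.6, -0.2, 30.3]
contact_force: [0.2, -0.7, -0.8]
grip_width: 0.508
```

```bash
python3 -c "
from h import *
print(bot.state())"
```

```text
{'t': 4.2667, 'qpos': array([-3.65014583e+01,  3.89889785e+01,  1.04358726e+02,  5.39190348e-02,
        3.61744869e+01,  2.31833544e+01]), 'joint_velocities': array([ 0.00718683, -0.01941849, -0.05970334, -0.04917156,  0.07190309,
       -0.05254413]), 'joint_torque': array([-3.88263987e-03, -5.73195934e+01, -1.58754551e+01,  4.49656695e-02,
       -4.70541534e-02,  6.72237093e-04]), 'position': array([ 476.75060426, -337.77779281,    5.15951475]), 'tool_rot': array([179.57345534,  -0.21768294,  30.27260561]), 'contact_force': array([ 0.23689113, -0.67138438, -0.76541645]), 'torque': array([0.03597534, 0.14058673, 0.01471622]), 'grip_width': 0.5080092964835269}
```

Call:
{"op": "move_arm", "data": {
  "series": "0.0 0 0 0 0;0.0 0 0 0 0;0.0 0 0 0 0;0.0 0 0 0 0;0.0 0 0 0 0;0.0 0 0 0 0;0.0 0 0 0 0;0.0 0 0 0 0"
}}

```text
t: 4.93
position: [476.7, -337.7, 5.2]
tool_rot: [179.6, -0.2, 30.2]
contact_force: [-0.4, 0.2, 1.0]
grip_width: 0.246
```

Call:
{"op": "move_arm", "data": {
  "series": "0.0 0 0 -0.005 0;0.0 0 0 -0.01 0;0.0 0 0 -0.02 0;0.0 0 0 -0.03 0;0.0 0 0 -0.03 0;0.0 0 0 -0.02 0;0.0 0 0 -0.01 0;0 0 0 0 0;0 0 0 0 0"
}}

```text
t: 5.68
position: [473.1, -335.2, 136.6]
tool_rot: [179.9, -0.0, 30.3]
contact_force: [-0.6, -0.7, -3.1]
grip_width: 0.246
```

```bash
python3 plan.py 443 80 130 19.2 30; python3 -c "
from h import *
print(bot.state()['contact_force'],bot.state()['torque'],bot.state()['grip_width'])"
```

```text
at [ 473.1 -335.2  136.6] [ 1.7992e+02 -5.0000e-02  3.0300e+01] rows 14
0.0131 -0.0267 0.0005 0.014
0.0127 -0.0269 0.0005 0.014
0.0124 -0.0270 0.0005 0.014
0.0120 -0.0272 0.0005 0.014
0.0116 -0.0274 0.0005 0.014
0.0112 -0.0275 0.0005 0.014
0.0109 -0.0277 0.0005 0.014
0.0105 -0.0278 0.0005 0.014
0.0101 -0.0280 0.0005 0.014
0.0097 -0.0281 0.0005 0.014
0.0093 -0.0282 0.0005 0.014
0.0089 -0.0284 0.0005 0.014
0.0085 -0.0285 0.0005 0.014
0.0081 -0.0286 0.0005 0.014
[-0.56845036 -0.65661836 -3.07732871] [-0.06868589  0.18255192  0.01032771] 0.24602990961532703
```

Call:
{"op": "move_arm", "data": {
  "series": "0 0.007 -0.014 0 0.008;0 0.013 -0.027 0 0.014;0 0.0125 -0.027 0 0.014;0 0.012 -0.027 0 0.014;0 0.0115 -0.027 0 0.014;0 0.011 -0.0275 0 0.014;0 0.011 -0.0275 0 0.014;0 0.0105 -0.028 0 0.014;0 0.01 -0.028 0 0.014;0 0.01 -0.028 0 0.014"
}}

```text
t: 6.52
position: [444.8, -45.1, 124.4]
tool_rot: [-179.5, 0.7, 21.7]
contact_force: [0.8, 0.5, -3.3]
grip_width: 0.245
```

Call:
{"op": "move_arm", "data": {
  "series": "0 0.0095 -0.028 0 0.014;0 0.009 -0.028 0 0.014;0 0.0085 -0.0285 0 0.014;0 0.006 -0.02 0 0.01;0 0.002 -0.007 0 0.008;0 0 0 0 0;0 0 0 0 0"
}}

```text
t: 7.1
position: [429.8, 81.7, 116.7]
tool_rot: [-179.3, 1.7, 18.5]
contact_force: [0.2, 0.5, -3.2]
grip_width: 0.245
```

```bash
python3 plan.py 443 80 80 19.2 30
```

```text
at [429.8  81.7 116.7] [-179.31    1.68   18.48] rows 2
0.0060 0.0029 0.0184 -0.006
0.0060 0.0029 0.0184 -0.006
```

Call:
{"op": "move_arm", "data": {
  "series": "0 0.002 0.001 0.008 -0.003;0 0.003 0.001 0.012 -0.003;0 0.003 0.002 0.01 -0.003;0 0.002 0.001 0.005 0;0 0.001 0 0 0;0 0 0 0 0;0 0 0 0 0"
}}

```text
t: 7.68
position: [440.6, 76.1, 75.8]
tool_rot: [-179.3, 1.9, 18.8]
contact_force: [0.0, 0.4, -3.5]
grip_width: 0.247
```

```bash
python3 plan.py 443 80 70 19.2 30
python3 - <<'E'
from h import *
d=cam('top','t1.png'); e=cam('side','s1.png')
a=cv2.resize(cv2.imread('pics/t1.png')[165:290,235:325],None,fx=4.4,fy=4.4,interpolation=cv2.INTER_CUBIC)
b=cv2.resize(cv2.imread('pics/s1.png')[180:280,270:400],None,fx=3,fy=3,interpolation=cv2.INTER_CUBIC)
b=cv2.copyMakeBorder(b,0,a.shape[0]-b.shape[0],8,0,0); cv2.imwrite('pics/c1.png',np.hstack([a,b]))
E
```

```text
at [440.6  76.1  75.8] [-179.27    1.95   18.8 ] rows 1
0.0036 -0.0029 0.0058 -0.007
```

View pics/c1.png

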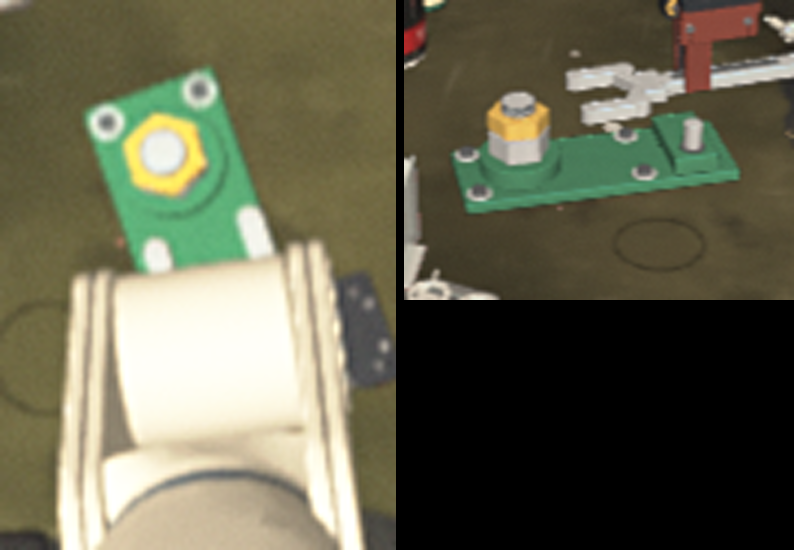

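```bash
cat > plan.py <<'E'
import sys; from h import *
from scipy.spatial.transform import Rotation as Ro
S=np.array([589.,131.4]); YAW=19.2
def loc(p): 
    a=np.radians(YAW); D=np.array(p[:2])-S; return np.array([np.cos(a)*D[0]+np.sin(a)*D[1],-np.sin(a)*D[0]+np.cos(a)*D[1]])
def jaw():
    s=bot.state(); R=Ro.from_euler('xyz',s['tool_rot'],degrees=True).as_matrix(); J=s['position']+R@[79.5,0,-1.8]
    print('t',s['t'],'tcp',s['position'].round(1),s['tool_rot'].round(2),'F',s['contact_force'].round(1),'M',s['torque'].round(2),'w',round(s['grip_width'],3))
    print('jaw local',loc(J).round(2),'z',J[2].round(1),'yaw err',round(s['tool_rot'][2]-YAW,2)); return R
def plan(X,Y,Z,yaw):
    s=bot.state(); R=jaw(); dw=np.radians((s['tool_rot'][2]-yaw+180)%360-180)
    print('tool shift mm',(R.T@(np.array([X,Y,Z])-s['position'])).round(1),'turn',round(dw,3))
if __name__=='__main__': 
    if len(sys.argv)>1: plan(*map(float,sys.argv[1:]))
    else: jaw()
E
python3 - <<'E'
from plan import *
d=viewer.read_camera('top'); c=lambda x,y:((x+.5)/4.4-.5+235,(y+.5)/4.4-.5+165)
for p,z in(((156.5,252),80),((250,220),80),((163,152),82)):
    w=pt(d,*c(*p),z); print(w.round(1),loc(w).round(1))
jaw()
E
```

```text
[524.5 135.4  80. ] [-59.6  24.9]
[544.4  75.6  80. ] [-60.4 -38. ]
[588.6 131.1  82. ] [-0.4 -0.1]
t 7.8333 tcp [440.8  76.4  76.3] [-179.28    1.88   18.83] F [-0.2  0.6 -3.7] M [-0.07  0.13  0.07] w 0.245
jaw local [-78.56  -3.74] z 75.5 yaw err -0.37
```

Call:
{"op": "move_arm", "data": {
  "series": "0 0 -0.002 0 -0.003;0 0 -0.002 0 -0.003;0 0.004 -0.001 0 0;0 0.006 0 0 0;0 0.006 0 0 0;0 0.006 0 0 0;0 0.005 0 0 0;0 0.002 0 0 0;0 0 0 0 0;0 0 0 0 0"
}}

```text
t: 8.67
position: [471.2, 93.2, 76.9]
tool_rot: [-179.3, 1.6, 19.3]
contact_force: [0.4, -0.6, -2.8]
grip_width: 0.252
```

```bash
python3 plan.py
python3 - <<'E'
from h import *
d=cam('top','t2.png'); e=cam('side','s2.png')
a=cv2.resize(cv2.imread('pics/t2.png')[170:240,245:310],None,fx=8,fy=8,interpolation=cv2.INTER_CUBIC)
b=cv2.resize(cv2.imread('pics/s2.png')[200:260,290:370],None,fx=3.2,fy=3.2,interpolation=cv2.INTER_CUBIC)
b=cv2.copyMakeBorder(b,0,a.shape[0]-b.shape[0],8,0,0); cv2.imwrite('pics/c2.png',np.hstack([a,b]))
E
```

```text
t 8.6667 tcp [471.2  93.2  76.9] [-179.31    1.63   19.29] F [ 0.4 -0.6 -2.8] M [-0.04  0.22 -0.02] w 0.252
jaw local [-44.28   2.81] z 76.4 yaw err 0.09
```

View pics/c2.png

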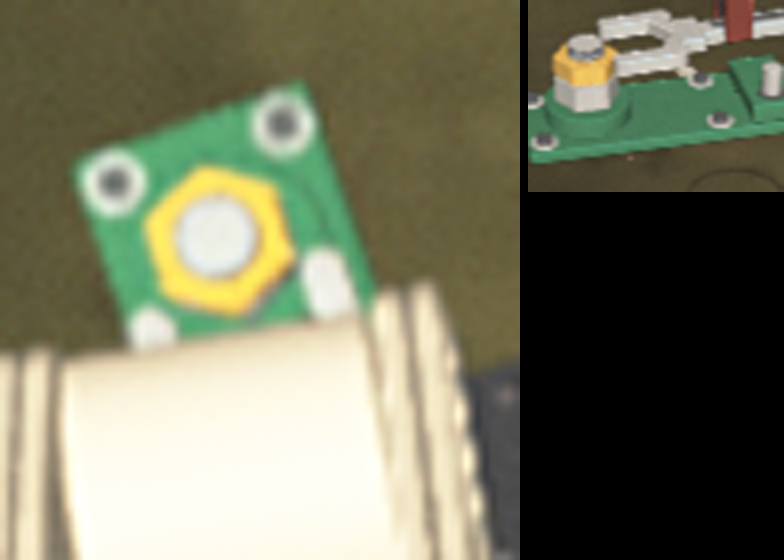

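```bash
python3 - <<'E'
from plan import *
d=viewer.read_camera('top'); c=lambda x,y:((x+.5)/8-.5+245,(y+.5)/8-.5+170)
for p,z in(((151,331),81),((326,271),81),((216,236),82),((219,240),72)):
    w=pt(d,*c(*p),z); print(w.round(1),loc(w).round(1))
# image-code: tip mask
im=d['frame'][170:216,245:295]; h=cv2.cvtColor(im,cv2.COLOR_RGB2HSV); m=cv2.inRange(h,(0,0,165),(180,50,255))
n,l,st,ce=cv2.connectedComponentsWithStats(m)
for i in range(1,n): 
  if st[i,4]>4: w=pt(d,ce[i,0]+245,ce[i,1]+170,81); print(st[i],loc(w).round(1))
E
```

```text
[555.6 154.3  81. ] [-24.   32.6]
[576.2  92.7  81. ] [-24.8 -32.3]
[588.9 131.4  82. ] [-0.1  0.1]
[588.8 131.4  72. ] [-0.2  0.1]
[32 12  7  8 36] [ 29.5 -35.1]
[10 19  8  8 42] [30.1 28.6]
[22 25 10 10 78] [-0.2  0.4]
[37 31  8 10 57] [-30.3 -31.1]
[16 39  7  5 29] [-24.8  32.4]
[47 39  3  7 15] [-55.  -45.1]
[21 42 25  4 60] [-49.  -10.6]
```

Call:
{"op": "move_arm", "data": {
  "series": "0 0 0 0.004 0;0 0.0005 0 0.008 0;0 0.0005 0.0005 0.008 0;0 0 0 0.005 0;0 0 0 0.003 0;0 0 0 0 0;0 0 0 0 0"
}}

```text
t: 9.4
position: [469.4, 92.5, 44.9]
tool_rot: [-179.3, 1.8, 19.3]
contact_force: [0.2, 0.3, -3.1]
grip_width: 0.243
```

```bash
python3 plan.py
```

```text
t 9.4 tcp [469.4  92.5  44.9] [-179.28    1.8    19.25] F [ 0.2  0.3 -3.1] M [-0.04  0.14  0.04] w 0.243
jaw local [-46.27   2.62] z 44.2 yaw err 0.05
```

Call:
{"op": "move_arm", "data": {
  "series": "0 0 0 0.002 0;0 0.003 0 0 0;0 0.004 0 0 0;0 0.004 0 0 0;0 0.004 0 0 0;0 0 0 0 0"
}}

```text
t: 9.9
position: [485.9, 98.1, 42.8]
tool_rot: [-179.3, 1.7, 19.2]
contact_force: [0.0, -0.4, -2.8]
grip_width: 0.249
```

```bash
python3 plan.py
```

```text
t 9.9 tcp [485.9  98.1  42.8] [-179.3     1.69   19.24] F [ 0.  -0.4 -2.8] M [-0.02  0.12  0.02] w 0.249
jaw local [-28.82   2.51] z 42.3 yaw err 0.04
```

Call:
{"op": "move_arm", "data": {
  "series": "0 0.004 0 0 0;0 0.004 0 0 0;0 0.004 0 0 0;0 0 0 0 0"
}}

```text
t: 10.23
position: [499.1, 102.7, 42.8]
tool_rot: [-179.3, 1.6, 19.3]
contact_force: [0.4, 0.6, -2.1]
grip_width: 0.251
```

```bash
python3 plan.py
```

```text
t 10.2333 tcp [499.1 102.7  42.8] [-179.31    1.63   19.25] F [ 0.4  0.6 -2.1] M [-0.05  0.15  0.03] w 0.251
jaw local [-14.86   2.5 ] z 42.3 yaw err 0.05
```

Call:
{"op": "move_arm", "data": {
  "series": "0 0.003 0 0 0;0 0.004 0 0 0;0 0.003 0 0 0;0 0.001 0 0 0;0 0 0 0 0"
}}

```text
t: 10.65
position: [510.5, 106.7, 42.3]
tool_rot: [-179.3, 1.7, 19.3]
contact_force: [-0.3, -0.0, -2.0]
grip_width: 0.25
```

```bash
python3 plan.py
```

```text
t 10.65 tcp [510.5 106.7  42.3] [-179.3     1.66   19.26] F [-0.3 -0.  -2. ] M [-0.04  0.15 -0.01] w 0.25
jaw local [-2.72  2.59] z 41.8 yaw err 0.06
```

Now creep on until the throat is felt, lowering a little.

Call:
{"op": "move_arm", "data": {
  "series": "0 0.0015 0 0.001 0;0 0.001 0 0.001 0;0 0.001 0 0 0;0 0 0 0 0"
}}

```text
t: 10.98
position: [513.3, 107.8, 39.7]
tool_rot: [-179.3, 1.7, 19.3]
contact_force: [-0.7, 0.1, -3.4]
grip_width: 0.245
```

```bash
python3 plan.py
python3 - <<'E'
from h import *
d=cam('top','t3.png'); e=cam('side','s3.png')
a=cv2.resize(cv2.imread('pics/t3.png')[170:240,245:310],None,fx=8,fy=8,interpolation=cv2.INTER_CUBIC)
b=cv2.resize(cv2.imread('pics/s3.png')[200:260,290:340],None,fx=5,fy=5,interpolation=cv2.INTER_CUBIC)
b=cv2.copyMakeBorder(b,0,a.shape[0]-b.shape[0],8,0,0); cv2.imwrite('pics/c3.png',np.hstack([a,b]))
E
```

```text
t 10.9833 tcp [513.3 107.8  39.7] [-179.29    1.74   19.26] F [-0.7  0.1 -3.4] M [-0.04  0.14  0.05] w 0.245
jaw local [0.24 2.71] z 39.1 yaw err 0.06
```

View pics/c3.png

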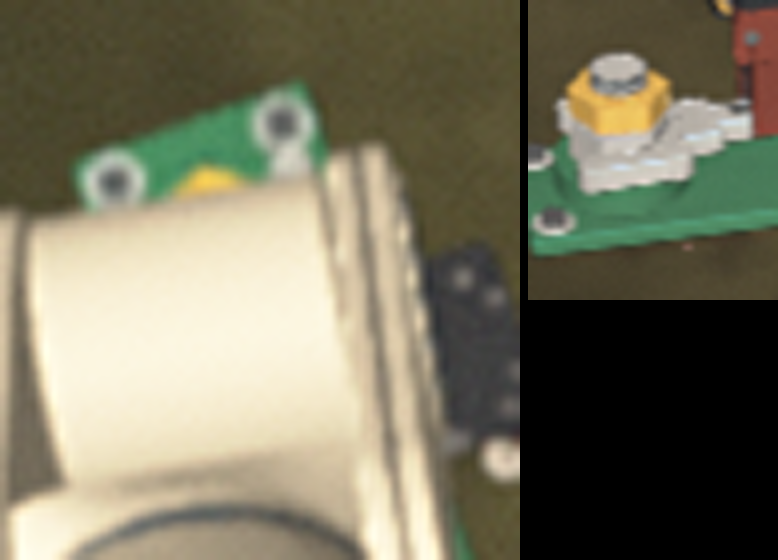

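Call:
{"op": "move_arm", "data": {
  "series": "0 0.001 0 0.0005 0;0 0.001 0 0.0005 0;0 0 0 0 0"
}}

```text
t: 11.33
position: [513.4, 107.9, 38.5]
tool_rot: [-179.3, 1.9, 19.3]
contact_force: [-0.8, -0.8, -1.0]
grip_width: 0.248
```

```bash
python3 plan.py
```

```text
t 11.3333 tcp [513.4 107.9  38.5] [-179.28    1.94   19.26] F [-0.8 -0.8 -1. ] M [-0.16  0.01 -0.05] w 0.248
jaw local [0.36 2.7 ] z 37.6 yaw err 0.06
```

Call:
{"op": "move_arm", "data": {
  "series": "0 0.0015 0 0 0;0 0.0015 0 0 0;0 0.001 0 0.001 0;0 0 0 0 0"
}}

```text
t: 11.67
position: [513.5, 107.9, 37.0]
tool_rot: [-179.3, 2.4, 19.3]
contact_force: [-1.7, -0.6, -0.4]
grip_width: 0.241
```

```bash
python3 plan.py
```

```text
t 11.6667 tcp [513.5 107.9  37. ] [-179.25    2.38   19.25] F [-1.7 -0.6 -0.4] M [-0.2   0.05 -0.04] w 0.241
jaw local [0.47 2.71] z 35.5 yaw err 0.05
```

Call:
{"op": "move_arm", "data": {
  "series": "0.03 0 0 0 0;0.03 0 0 0 0;0.05 0 0 0 0;0.05 0 0 0 0;0.05 0 0 0 0;0.05 0 0 0 0"
}}

```text
t: 12.17
position: [517.9, 109.2, 38.7]
tool_rot: [-179.3, 1.9, 19.3]
contact_force: [1.2, -0.5, 0.4]
grip_width: 0.562
```

```bash
python3 plan.py
```

```text
t 12.1667 tcp [517.9 109.2  38.7] [-179.3     1.88   19.25] F [ 1.2 -0.5  0.4] M [-0.    0.1   0.05] w 0.562
jaw local [5.05 2.48] z 37.9 yaw err 0.05
```

Call:
{"op": "move_arm", "data": {
  "series": "0.06 0 0 -0.005 0;0.0878 0 0 -0.02 0;0.0878 0 0 -0.03 0;0.0878 0 0 -0.03 0;0.0878 0 0 -0.02 0;0.0878 0 0 0 0;0.0878 0 0 0 0"
}}

```text
t: 12.75
position: [521.0, 109.1, 148.8]
tool_rot: [-179.3, 2.0, 19.3]
contact_force: [0.5, -0.4, -0.8]
grip_width: 1.0
```

```bash
python3 plan.py 589 131.4 130 73.4
python3 - <<'E'
from h import *
d=cam('top','t4.png'); e=cam('side','s4.png')
a=cv2.resize(cv2.imread('pics/t4.png')[170:280,245:315],None,fx=5,fy=5,interpolation=cv2.INTER_CUBIC)
b=cv2.resize(cv2.imread('pics/s4.png')[200:260,290:380],None,fx=4.5,fy=4.5,interpolation=cv2.INTER_CUBIC)
b=cv2.copyMakeBorder(b,0,a.shape[0]-b.shape[0],8,0,0); cv2.imwrite('pics/c4.png',np.hstack([a,b]))
E
```

```text
t 12.75 tcp [521.  109.1 148.8] [-179.27    1.99   19.26] F [ 0.5 -0.4 -0.8] M [-0.03  0.15 -0.01] w 1.0
jaw local [8.01 1.38] z 147.8 yaw err 0.06
tool shift mm [72.1  1.6 16.3] turn -0.945
```

View pics/c4.png

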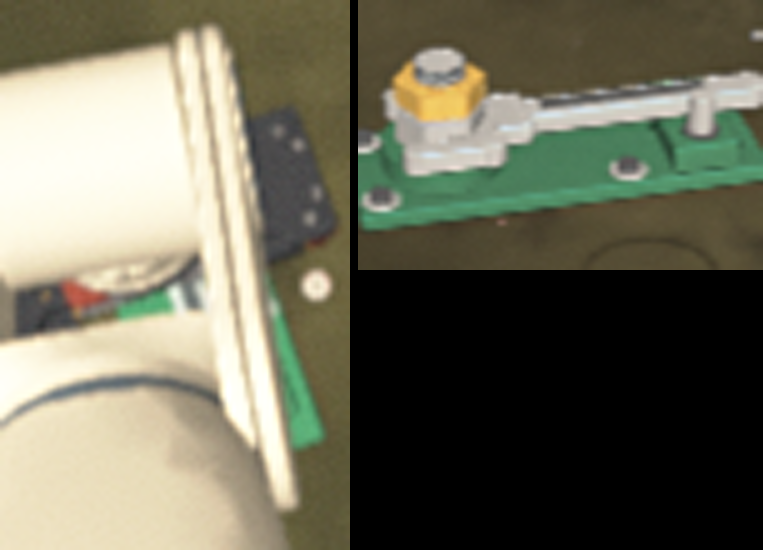

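```bash
cat > rows.py <<'E'
import sys; from plan import *
X,Y,Z,yaw,n=map(float,sys.argv[1:]); n=int(n); s=bot.state(); R=jaw(); dw=np.radians((s['tool_rot'][2]-yaw+180)%360-180); D=np.array([X,Y,Z])-s['position']
for i in range(n): print(*((R@Ro.from_euler('z',dw*i/n).as_matrix()).T@D/n/1000).round(4),round(dw/n,3))
E
python3 rows.py 588.8 133.4 120 73.4 10
```

```text
t 12.85 tcp [520.6 109.1 147.8] [-179.26    2.08   19.26] F [ 0.   0.2 -0.4] M [-0.07  0.2   0.09] w 0.995
jaw local [7.61 1.45] z 146.7 yaw err 0.06
0.0073 -0.0 0.0025 -0.094
0.0073 0.0007 0.0025 -0.094
0.0072 0.0014 0.0025 -0.094
0.007 0.002 0.0025 -0.094
0.0068 0.0027 0.0025 -0.094
0.0065 0.0033 0.0025 -0.094
0.0062 0.0039 0.0025 -0.094
0.0058 0.0045 0.0025 -0.094
0.0053 0.005 0.0025 -0.094
0.0048 0.0055 0.0025 -0.094
```

Call:
{"op": "move_arm", "data": {
  "series": "0.0878 0.007 0 0.001 -0.09;0.0878 0.007 0.0005 0.002 -0.095;0.0878 0.007 0.0015 0.0025 -0.095;0.0878 0.007 0.002 0.0025 -0.095;0.0878 0.007 0.0025 0.0025 -0.095;0.0878 0.0065 0.0035 0.0025 -0.095;0.0878 0.006 0.004 0.0025 -0.095;0.0878 0.006 0.0045 0.0025 -0.095;0.0878 0.005 0.005 0.0025 -0.08;0.0878 0 0 0 0"
}}

```text
t: 13.68
position: [572.9, 130.0, 107.3]
tool_rot: [-176.6, 1.6, 69.5]
contact_force: [-0.5, 0.5, 0.3]
grip_width: 1.0
```

```bash
python3 rows.py 588.8 133.4 110 73.4 1
```

```text
t 13.6833 tcp [572.9 130.  107.3] [-176.62    1.57   69.47] F [-0.5  0.5  0.3] M [-0.06  0.07 -0.03] w 1.0
jaw local [35.24 65.07] z 106.9 yaw err 50.27
0.0087 0.0135 -0.0037 -0.069
```

Call:
{"op": "move_arm", "data": {
  "series": "0.0878 0.003 0.004 -0.003 -0.03;0.0878 0.003 0.004 -0.003 -0.03;0.0878 0.002 0.003 -0.002 -0.01;0.0878 0 0 0 0;0.0878 0 0 0 0"
}}

```text
t: 14.1
position: [581.5, 133.0, 108.1]
tool_rot: [-175.9, 1.7, 73.0]
contact_force: [-0.0, -0.4, -0.5]
grip_width: 0.998
```

```bash
python3 rows.py 588.8 133.4 110 73.4 1; python3 -c "
from plan import *
s=bot.state();print(s['qpos'].round(2));print(np.degrees(Ro.from_euler('xyz',s['tool_rot'],degrees=True).as_matrix()[:,2]))"
```

```text
t 14.1 tcp [581.5 133.  108.1] [-175.88    1.71   73.01] F [-0.  -0.4 -0.5] M [-0.07  0.03  0.02] w 0.998
jaw local [40.46 68.08] z 107.5 yaw err 53.81
0.0025 0.0067 -0.0025 -0.007
[11.5  32.19 98.02  0.57 54.23 28.19]
[ -4.43506383  -0.42978432 -57.12225349]
```

Call:
{"op": "move_arm", "data": {
  "series": "0.0878 0 0 0 -0.1;0.0878 0 0 0 -0.1;0.0878 0 0 0 -0.1;0.0878 0 0 0 0;0.0878 0 0 0 0"
}}

```text
t: 14.52
position: [578.5, 132.2, 106.3]
tool_rot: [-175.3, 0.5, 90.3]
contact_force: [0.3, 0.2, 0.4]
grip_width: 0.997
```

Call:
{"op": "move_arm", "data": {
  "series": "0.0878 0 0 0 0.1;0.0878 0 0 0 0.1;0.0878 0 0 0 0.1;0.0878 0 0 0 0;0.0878 0 0 0 0"
}}

```text
t: 14.93
position: [577.1, 131.7, 105.9]
tool_rot: [-175.7, 2.0, 71.5]
contact_force: [0.3, 0.1, -0.4]
grip_width: 0.998
```

Call:
{"op": "move_arm", "data": {
  "series": "0.0878 0 -0.02 0 0;0.0878 0 -0.02 0 0;0.0878 0 -0.02 0 0;0.0878 0 0 0 0;0.0878 0 0 0 0"
}}

```text
t: 15.35
position: [519.0, 150.8, 110.3]
tool_rot: [-175.7, 1.9, 71.8]
contact_force: [0.6, 0.5, 0.6]
grip_width: 0.999
```

Call:
{"op": "move_arm", "data": {
  "series": "0.0878 0 0.02 0 0;0.0878 0 0.02 0 0;0.0878 0 0.02 0 0;0.0878 0 0 0 0;0.0878 0 0 0 0"
}}

```text
t: 15.77
position: [581.0, 130.8, 106.0]
tool_rot: [-175.8, 1.9, 72.1]
contact_force: [-0.5, -0.0, 0.0]
grip_width: 0.997
```

Call:
{"op": "move_arm", "data": {
  "series": "0.0878 0 0 -0.04 0;0.0878 0 0 -0.04 0;0.0878 0 0 -0.04 0;0.0878 0 0 0 0;0.0878 0 0 0 0"
}}

```text
t: 16.18
position: [587.8, 131.1, 226.9]
tool_rot: [-175.4, 2.1, 72.1]
contact_force: [-0.3, -0.0, -0.5]
grip_width: 1.001
```

Call:
{"op": "move_arm", "data": {
  "series": "0.0878 0 0 -0.01 0;0.0878 0 0 -0.01 0;0.0878 0 0 -0.01 0;0.0878 0 0 -0.01 0;0.0878 0 0 0 0;0.0878 0 0 0 0"
}}

```text
t: 16.68
position: [589.5, 131.8, 268.4]
tool_rot: [-175.2, 2.2, 72.2]
contact_force: [0.1, -0.1, -0.6]
grip_width: 1.0
```

```bash
python3 -c "
from plan import *
s=bot.state();print(s['qpos'].round(2),s['joint_velocities'].round(2));print(np.degrees(Ro.from_euler('xyz',s['tool_rot'],degrees=True).as_matrix()[:,2]))"
```

```text
[11.25 22.3  90.12  0.45 72.85 28.99] [ 0.04 -0.56 -1.05  0.07  0.7   0.03]
[ -5.25406932  -0.60812769 -57.0511287 ]
```

Call:
{"op": "move_arm", "data": {
  "series": "0.0878 0 0 0.04 0;0.0878 0 0 0.04 0;0.0878 0 0 0.03 0;0.0878 0 0 0 0;0.0878 0 0 0 0"
}}

```text
t: 17.1
position: [581.0, 130.9, 156.8]
tool_rot: [-175.4, 2.1, 72.2]
contact_force: [0.5, 0.8, -0.8]
grip_width: 1.002
```

```bash
python3 -c "
from plan import *
s=bot.state();print(s['qpos'].round(2),s['joint_velocities'].round(2));print(np.degrees(Ro.from_euler('xyz',s['tool_rot'],degrees=True).as_matrix()[:,2]))"
```

```text
[11.33 28.61 96.37  0.5  60.04 28.95] [ 0.01  2.4   2.24 -0.03 -0.69 -0.07]
[ -5.00138757  -0.55986278 -57.07432896]
```

```bash
python3 rows.py 588.8 133.4 100 73.4 5
```

```text
t 17.1 tcp [581.  130.9 156.8] [-175.4     2.07   72.19] F [ 0.5  0.8 -0.8] M [-0.07 -0.01  0.01] w 1.002
jaw local [40.27 65.6 ] z 155.7 yaw err 52.99
0.0014 0.0022 0.0112 -0.004
0.0013 0.0022 0.0112 -0.004
0.0013 0.0022 0.0112 -0.004
0.0013 0.0023 0.0112 -0.004
0.0013 0.0023 0.0112 -0.004
```

Call:
{"op": "move_arm", "data": {
  "series": "0.0878 0.001 0.0025 0.01 -0.005;0.0878 0.0015 0.0025 0.01 -0.005;0.0878 0.0015 0.0025 0.01 -0.005;0.0878 0.0015 0.0025 0.01 -0.005;0.0878 0.001 0.002 0.01 0;0.0878 0 0 0 0;0.0878 0 0 0 0"
}}

```text
t: 17.68
position: [595.3, 134.1, 105.8]
tool_rot: [-175.8, 1.8, 73.4]
contact_force: [0.3, 1.4, -1.0]
grip_width: 1.0
```

```bash
python3 rows.py 588.8 133.4 57.5 73.4 5
python3 -c "
from h import *
cam('side','s5.png'); cv2.imwrite('pics/c5.png',cv2.resize(cv2.imread('pics/s5.png')[150:260,260:390],None,fx=4.5,fy=4.5,interpolation=cv2.INTER_CUBIC))"
```

```text
t 17.6833 tcp [595.3 134.1 105.8] [-175.75    1.76   73.45] F [ 0.3  1.4 -1. ] M [-0.12  0.03 -0.  ] w 1.0
jaw local [53.4  64.95] z 105.2 yaw err 54.25
-0.0002 -0.0005 0.0097 0.0
-0.0002 -0.0005 0.0097 0.0
-0.0002 -0.0005 0.0097 0.0
-0.0002 -0.0005 0.0097 0.0
-0.0002 -0.0005 0.0097 0.0
```

View pics/c5.png

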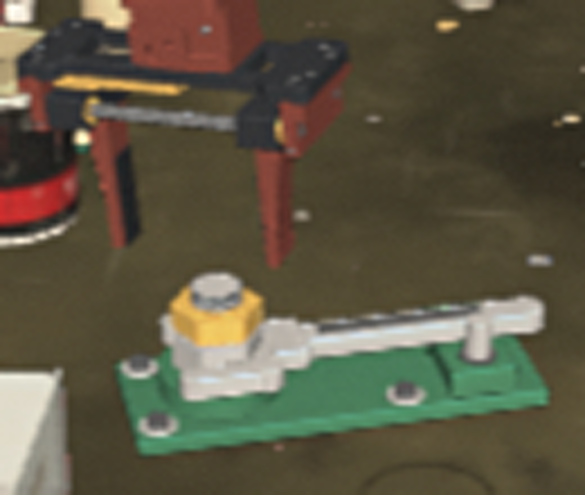

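Call:
{"op": "move_arm", "data": {
  "series": "0.0878 0 -0.0005 0.008 0;0.0878 0 -0.0005 0.01 0;0.0878 -0.0005 -0.0005 0.01 0;0.0878 0 -0.0005 0.008 0;0.0878 0 0 0.004 0;0.0878 0 0 0 0;0.0878 0 0 0 0"
}}

```text
t: 18.32
position: [589.1, 133.8, 62.3]
tool_rot: [-175.8, 1.8, 73.4]
contact_force: [0.1, 0.5, -0.1]
grip_width: 1.001
```

```bash
python3 rows.py 588.8 133.4 57.5 73.4 1
```

```text
t 18.3167 tcp [589.1 133.8  62.3] [-175.76    1.76   73.44] F [ 0.1  0.5 -0.1] M [-0.09  0.06  0.02] w 1.001
jaw local [47.42 66.67] z 61.7 yaw err 54.24
-0.0003 0.0002 0.0048 0.001
```

Call:
{"op": "move_arm", "data": {
  "series": "0.0878 0 0 0.003 0;0.0878 0 0 0.0015 0;0.06 0 0 0 0;0.05 0 0 0 0;0.05 0 0 0 0;0.05 0 0 0 0;0.05 0 0 0 0;0.05 0 0 0 0"
}}

```text
t: 18.98
position: [589.9, 134.0, 58.8]
tool_rot: [-175.9, 1.7, 73.4]
contact_force: [0.3, -0.6, -0.8]
grip_width: 0.594
```

Call:
{"op": "move_arm", "data": {
  "series": "0.046 0 0 0 0;0.044 0 0 0 0;0.04 0 0 0 0;0 0 0 0 0;0 0 0 0 0"
}}

```text
t: 19.4
position: [588.5, 134.4, 58.8]
tool_rot: [-175.7, 1.7, 73.4]
contact_force: [0.3, 1.0, 0.5]
grip_width: 0.526
```

```bash
python3 rows.py 588.8 133.4 57.5 73.4 1
```

```text
t 19.4 tcp [588.5 134.4  58.8] [-175.74    1.71   73.44] F [0.3 1.  0.5] M [ 0.03  0.17 -0.04] w 0.526
jaw local [47.08 67.42] z 58.3 yaw err 54.24
-0.0008 0.0007 0.0013 0.001
```

Call:
{"op": "move_arm", "data": {
  "series": "0 0 0 0 0;0 0 0 0 0;0 0 0 0 0"
}}

```text
t: 19.65
position: [588.5, 134.4, 58.8]
tool_rot: [-175.7, 1.7, 73.4]
contact_force: [-0.4, 0.8, -0.0]
grip_width: 0.526
```

Call:
{"op": "move_arm", "data": {
  "series": "0 0 0 0 0.03;0 0 0 0 0.04;0 0 0 0 0.04;0 0 0 0 0"
}}

```text
t: 19.98
position: [588.5, 134.4, 58.8]
tool_rot: [-176.0, 2.2, 67.0]
contact_force: [-0.3, 0.3, -0.4]
grip_width: 0.526
```

```bash
python3 rows.py 588.8 133.4 57.5 73.4 1
```

```text
t 19.9833 tcp [588.5 134.4  58.8] [-175.95    2.19   66.95] F [-0.3  0.3 -0.4] M [ 0.17  0.3  -0.  ] w 0.526
jaw local [54.09 61.75] z 57.6 yaw err 47.75
-0.0008 0.0007 0.0013 -0.113
```

Call:
{"op": "move_arm", "data": {
  "series": "0 0 0 0 0.03;0 0 0 0 0.03;0 0 0 0 0.03;0 0 0 0 0"
}}

```text
t: 20.32
position: [588.6, 134.4, 58.9]
tool_rot: [-176.2, 2.5, 61.9]
contact_force: [-0.5, 0.0, 0.4]
grip_width: 0.523
```

```bash
cat > q.py <<'E'
from h import *
s=bot.state(); print(s['t'],s['tool_rot'].round(2),'F',s['contact_force'].round(1),'M',s['torque'].round(3),'j6',s['joint_torque'][5].round(3),s['qpos'][5].round(2))
E
python3 q.py
```

```text
20.3167 [-176.15    2.54   61.91] F [-0.5  0.   0.4] M [0.196 0.294 0.052] j6 0.482 39.22
```

Call:
{"op": "move_arm", "data": {
  "series": "0 0 0 0 0.025;0 0 0 0 0.025;0 0 0 0 0.025"
}}

```text
t: 20.57
position: [588.6, 134.4, 58.9]
tool_rot: [-176.3, 2.8, 57.6]
contact_force: [-0.7, 0.4, -0.0]
grip_width: 0.521
```

```bash
python3 q.py
```

```text
20.5667 [-176.34    2.83   57.55] F [-0.7  0.4 -0. ] M [0.364 0.395 0.255] j6 -0.177 43.57
```

Call:
{"op": "move_arm", "data": {
  "series": "0 0 0 0 0.025;0 0 0 0 0.025"
}}

```text
t: 20.73
position: [588.6, 134.4, 58.8]
tool_rot: [-176.5, 3.0, 54.5]
contact_force: [1.3, 1.4, -0.3]
grip_width: 0.524
```

```bash
python3 q.py
```

```text
20.7333 [-176.49    3.02   54.5 ] F [ 1.3  1.4 -0.3] M [0.48  0.465 0.267] j6 -0.13 46.61
```

Call:
{"op": "move_arm", "data": {
  "series": "0 0 0 0 0.025;0 0 0 0 0.025"
}}

```text
t: 20.9
position: [588.6, 134.4, 58.9]
tool_rot: [-176.6, 3.2, 51.4]
contact_force: [-0.2, -0.3, 1.0]
grip_width: 0.524
```

```bash
python3 q.py
```

```text
20.9 [-176.64    3.2    51.44] F [-0.2 -0.3  1. ] M [0.538 0.487 0.278] j6 -0.125 49.65
```

Call:
{"op": "move_arm", "data": {
  "series": "0 0 0 0 0.025;0 0 0 0 0.025"
}}

```text
t: 21.07
position: [588.6, 134.3, 58.9]
tool_rot: [-176.8, 3.4, 48.4]
contact_force: [-1.2, -0.4, 0.7]
grip_width: 0.523
```

```bash
python3 q.py
```

```text
21.0667 [-176.8     3.37   48.38] F [-1.2 -0.4  0.7] M [0.467 0.418 0.288] j6 -0.133 52.69
```

Call:
{"op": "move_arm", "data": {
  "series": "0 0 0 0 0.025;0 0 0 0 0.025"
}}

```text
t: 21.23
position: [588.7, 134.3, 58.9]
tool_rot: [-177.0, 3.5, 45.3]
contact_force: [0.2, -0.3, 0.0]
grip_width: 0.525
```

```bash
python3 q.py
```

```text
21.2333 [-176.97    3.52   45.31] F [ 0.2 -0.3  0. ] M [0.568 0.393 0.306] j6 -0.12 55.73
```

Call:
{"op": "move_arm", "data": {
  "series": "0 0 0 0 0.025;0 0 0 0 0.025"
}}

```text
t: 21.4
position: [588.7, 134.2, 59.0]
tool_rot: [-177.2, 3.7, 42.2]
contact_force: [-0.2, -0.2, -0.0]
grip_width: 0.525
```

```bash
python3 q.py
```

```text
21.4 [-177.15    3.67   42.24] F [-0.2 -0.2 -0. ] M [0.493 0.301 0.258] j6 -0.13 58.78
```

Call:
{"op": "move_arm", "data": {
  "series": "0 0 0 0 0.025;0 0 0 0 0.025"
}}

```text
t: 21.57
position: [588.6, 134.2, 58.9]
tool_rot: [-177.3, 3.8, 39.2]
contact_force: [-0.9, -0.6, -0.6]
grip_width: 0.529
```

```bash
python3 q.py
```

```text
21.5667 [-177.33    3.81   39.17] F [-0.9 -0.6 -0.6] M [0.611 0.378 0.266] j6 -0.115 61.82
```

Call:
{"op": "move_arm", "data": {
  "series": "0 0 0 0 0.025;0 0 0 0 0.025"
}}

```text
t: 21.73
position: [588.7, 134.2, 59.0]
tool_rot: [-177.5, 3.9, 36.1]
contact_force: [-0.3, -1.1, -0.2]
grip_width: 0.521
```

```bash
python3 q.py
```

```text
21.7333 [-177.53    3.94   36.1 ] F [-0.3 -1.1 -0.2] M [0.456 0.366 0.285] j6 -0.124 64.86
```

Call:
{"op": "move_arm", "data": {
  "series": "0 0 0 0 0.025;0 0 0 0 0.025"
}}

```text
t: 21.9
position: [588.7, 134.2, 58.9]
tool_rot: [-177.7, 4.1, 33.0]
contact_force: [-0.6, -0.9, 0.1]
grip_width: 0.522
```

```bash
python3 q.py
```

```text
21.9 [-177.72    4.05   33.03] F [-0.6 -0.9  0.1] M [0.704 0.354 0.257] j6 -0.108 67.9
```

Call:
{"op": "move_arm", "data": {
  "series": "0 0 0 0 0.025;0 0 0 0 0.025"
}}

```text
t: 22.07
position: [588.7, 134.1, 59.0]
tool_rot: [-177.9, 4.2, 30.0]
contact_force: [-1.5, 0.4, 1.0]
grip_width: 0.523
```

```bash
python3 q.py
```

```text
22.0667 [-177.93    4.16   29.96] F [-1.5  0.4  1. ] M [0.653 0.344 0.277] j6 -0.113 70.94
```

Call:
{"op": "move_arm", "data": {
  "series": "0 0 0 0 0.025;0 0 0 0 0.02"
}}

```text
t: 22.23
position: [588.6, 134.1, 59.1]
tool_rot: [-178.1, 4.3, 27.3]
contact_force: [-1.2, -1.4, 0.4]
grip_width: 0.524
```

```bash
python3 q.py
```

```text
22.2333 [-178.14    4.26   27.29] F [-1.2 -1.4  0.4] M [0.672 0.363 1.161] j6 0.925 73.61
```

Call:
{"op": "move_arm", "data": {
  "series": "0 0 0 0 0.02;0 0 0 0 0.02"
}}

```text
t: 22.4
position: [588.2, 133.7, 59.3]
tool_rot: [-178.4, 4.4, 25.0]
contact_force: [-1.5, 0.4, 1.9]
grip_width: 0.528
```

```bash
python3 q.py
```

```text
22.4 [-178.37    4.4    25.02] F [-1.5  0.4  1.9] M [0.487 0.418 1.488] j6 1.114 75.96
```

Call:
{"op": "move_arm", "data": {
  "series": "0 0 0 0 0"
}}

```text
t: 22.48
position: [588.2, 133.7, 59.3]
tool_rot: [-178.4, 4.4, 25.0]
contact_force: [-1.3, 0.4, -0.1]
grip_width: 0.525
```

```bash
python3 q.py
```

```text
22.4833 [-178.4     4.4    25.02] F [-1.3  0.4 -0.1] M [0.514 0.262 1.326] j6 1.617 75.99
```

Call:
{"op": "move_arm", "data": {
  "series": "0 0 0 0 0.003;0 0 0 0 0.003"
}}

```text
t: 22.65
position: [588.2, 133.8, 59.3]
tool_rot: [-178.5, 4.4, 24.8]
contact_force: [-1.9, -0.5, 2.0]
grip_width: 0.528
```

```bash
python3 q.py
```

```text
22.65 [-178.45    4.41   24.79] F [-1.9 -0.5  2. ] M [0.408 0.454 1.474] j6 1.52 76.28
```

Call:
{"op": "move_arm", "data": {
  "series": "0 0 0 0 0.001;0 0 0 0 0.001;0 0 0 0 0.001;0 0 0 0 0.001"
}}

```text
t: 22.98
position: [588.0, 133.6, 59.4]
tool_rot: [-178.5, 4.4, 24.6]
contact_force: [-2.5, 0.4, 1.3]
grip_width: 0.528
```

```bash
python3 q.py
```

```text
22.9833 [-178.49    4.45   24.59] F [-2.5  0.4  1.3] M [0.439 0.375 1.279] j6 1.234 76.5
```

Call:
{"op": "move_arm", "data": {
  "series": "0 0 0 0 0.003;0 0 0 0 0.003;0 0 0 0 0.002;0 0 0 0 0.002;0 0 0 0 0.001;0 0 0 0 0"
}}

```text
t: 23.48
position: [588.0, 133.6, 59.4]
tool_rot: [-178.6, 4.5, 24.0]
contact_force: [-1.3, -0.1, 2.8]
grip_width: 0.531
```

```bash
python3 q.py; python3 -c "
from h import *
cam('side','s6.png'); cv2.imwrite('pics/c6.png',cv2.resize(cv2.imread('pics/s6.png')[180:260,280:390],None,fx=6,fy=6,interpolation=cv2.INTER_CUBIC))"
```

```text
23.4833 [-178.56    4.46   24.  ] F [-1.3 -0.1  2.8] M [0.418 0.449 1.67 ] j6 1.651 77.12
```

View pics/c6.png

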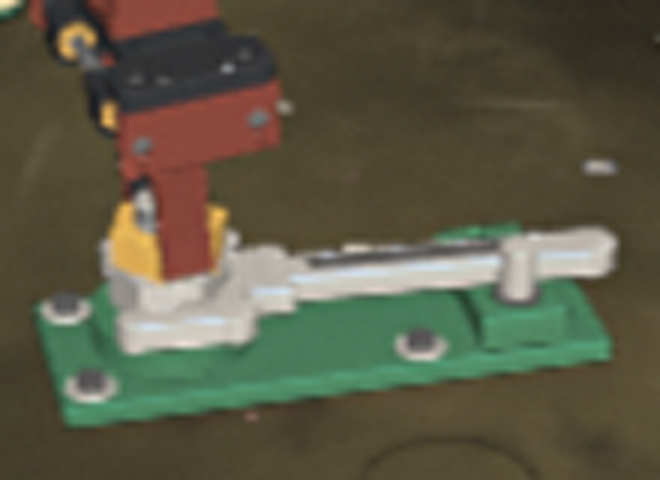

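Call:
{"op": "move_arm", "data": {
  "series": "0.055 0 0 0 0;0.0878 0 0 0 0;0.0878 0 0 0 0;0.0878 0 0 0 0;0.0878 0 0 0 0;0.0878 0 0 0 0"
}}

```text
t: 24.03
position: [589.5, 133.9, 59.1]
tool_rot: [-178.5, 4.3, 23.3]
contact_force: [-0.6, -0.3, -0.1]
grip_width: 0.949
```

Call:
{"op": "move_arm", "data": {
  "series": "0.0878 0 0 -0.01 0;0.0878 0 0 -0.015 0;0.0878 0 0 -0.02 0;0.0878 0 0 -0.03 0;0.0878 0 0 -0.03 0;0.0878 0 0 -0.03 0;0.0878 -0.01 0 -0.02 0;0.0878 0 0 0 0;0.0878 0 0 0 0;0.0878 0 0 0 0"
}}

```text
t: 24.87
position: [593.0, 130.6, 226.0]
tool_rot: [-178.5, 4.2, 23.2]
contact_force: [0.2, -0.1, -0.0]
grip_width: 1.004
```

```bash
python3 q.py; python3 -c "
from h import *
cam('side','s7.png'); cv2.imwrite('pics/c7.png',cv2.resize(cv2.imread('pics/s7.png')[180:260,280:390],None,fx=6,fy=6,interpolation=cv2.INTER_CUBIC))"
```

```text
24.8667 [-178.47    4.23   23.17] F [ 0.2 -0.1 -0. ] M [-0.083  0.116  0.04 ] j6 -0.007 77.61
```

View pics/c7.png

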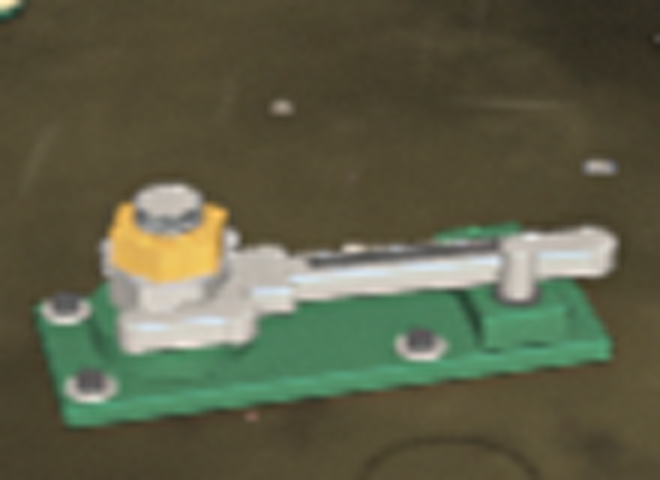

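Spanner home and flat, with its handle against the post at about (515,270); jam nut seated at (168,240); gripper clear.

```bash
python3 -c "
from rig import bot
print(bot.finish_job())"
```

```text
the job is handed in; nothing more can be done
None
```

The spanner is home on the lower nut and released, the jam nut is locked against it, and the job is handed in at about 25 s. No verdict was reported.

- **Spanner:** I pushed it on until the throat of the jaw stopped it, then let go. The last side picture shows it flat on the boss, with its handle against the stop post.
- **Jam nut:** It ran freely at about 0.25–0.3 N m for roughly 45° and then locked. The wrist read 1.2–1.7 N m for about 1.2 s, ending at 1.67 N m. That is above the 1.3 N m target but below the 2.5 N m limit.
- **After release:** I opened the gripper and lifted it clear. The last wrist force was close to zero, and the path stayed clear of the other things on the bench.

**Checks that disagreed or were not made:**
- The jaw's sideways position from the robot pose differed from the camera by about 2.7 mm. I went by the camera, and the spanner slid on cleanly.
- The tool drifted to about 4–5° of tilt during the moves. This did not affect the grip on the nut.
- At lock-up I sent two small turning steps in a row without acting on the torque reading between them. The torque went from 1.16 to 1.49 N m, still in range.
- I could not measure the post force, the lower nut's angle or the bystanders' positions directly. At lock-up the torque implies roughly 8–11 N on the post.

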